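# Load a sample jar and index it under the reading head

### The job

Take the blue-lidded jar from the sloped rack and set it down gently, standing upright, in the one empty bay (yellow collar) of the sample carousel. Then turn the carousel counterclockwise as seen from above, the way of the red arrows, until that jar has clicked into place under the black reading head, without letting it run past. Leave the other jars in the rack and everything else on the bench where they are.

Things in the scene. Friction and masses are not known exactly. Their poses are not given: they have to be found in the camera images.
- jar_blue: Loose jar to be loaded: white cylinder with a paper label and a blue lid, 50 mm diameter all the way up, 100 mm tall (lid is the top 20 mm), about 0.22 kg. Origin: centre of its underside; z runs along its axis to the lid. At the start it leans 30 degrees in one of the rack's three compartments.
- jar_white: Same jar with a white lid, in another compartment of the rack; to be left alone. Origin and axes as for the blue one.
- jar_red: Same jar with a red lid, in another compartment of the rack; to be left alone. Origin and axes as for the blue one.
- rack: Fixed blue sloped rack, 110 x 295 mm, three compartments along its y at 95 mm pitch, 45 mm free between jars. Origin: centre of its underside; x to its back (away from the robot), z up. Floors fall 30 degrees to the front (-x): the jars lean 30 degrees, lids towards -x. Along a jar's axis the front wall stands 44 mm above the sloped floor, the dividers 36 mm, the back 34 mm.
- changer: Fixed sample changer. Origin: on the carousel's upright axis at bench height; x points to the reading head, z up. Grey disc of 160 mm radius, top 60 mm above the bench, six bays 60 degrees apart at 105 mm from the axis; five carry fixed grey-lidded jars with tops 160 mm above the bench. Central hub 68 mm wide, 16 mm high, with red arrows.
- carousel (a joint): Carousel angle in rad, growing counterclockwise seen from above; 0: the empty bay is exactly under the head. Spring detents every 60 degrees (1.047 rad); it starts in the detent at -1.047 or -2.094, one or two clicks short. About 2 to 4 N at a post takes it over a detent; from half way it falls into the next by itself.
- empty_bay (a point): Centre of the floor of the empty bay (disc top, 60 mm above the bench); turns with the carousel. Around it stands a yellow collar, inside diameter 60 mm, outside 68 mm, 14 mm high.
- under_head (a point): Point of the disc's top plane straight under the reading head, 105 mm from the axis; fixed. The jar must end here. The black head (48 mm diameter) hangs from 182 to 252 mm above the bench, on an arm (top 275 mm above the bench) from a column 205 mm from the axis, further out in the same direction.
- post_top (a point): Centre of the top of one of the carousel's six upright steel posts for turning it: 16 mm diameter, 72 mm tall (tops 132 mm above the bench), at 142 mm from the axis, midway between bays. This one stands 30 degrees counterclockwise of the empty bay, the others every 60 degrees; turns with the carousel.
- cylinder_tall: Bystander: clear measuring cylinder, 34 mm diameter on a 64 mm foot, 180 mm tall. Origin: centre of its underside.
- tip_box: Bystander: blue plastic box 65 x 100 x 65 mm. Origin: centre of its underside.
- brush: Bystander: brush 190 mm long lying on the bench.
There are look-alikes about, which are no part of the job. What is shaped like the jar_blue but green is not meant.

How it is judged:
By the outcome, as a careful person would: the job done as asked, in the order asked, and still so for the second after the job is handed in, with the robot touching nothing.
It also fails if it takes over 72 s, if anything falls off the work surface, if the arm or the gripper's body presses on something with over 40 N, if the wrist force passes 120 N, or if a joint passes its speed limit or range.

### The arm

A 7-joint arm with a two-finger parallel gripper is mounted at the origin on the work surface. World frame = base frame: x ahead of the robot, y to its left, z up, the work surface at z = 0. Lengths are in mm, angles in rad, forces in N, time in s.
With the tool pointing down it reaches from about 400 to 850 mm from the base axis. Payload 10.4 kg.
Tool frame: the origin (TCP) lies on the centre line of the jaws, within the pads' length; the fingertips stand 19 mm ahead of it and the grasp point (between the pads) is the TCP (arm.finger_overhang is the distance from the TCP to the fingertips, in mm); z points along the fingers, x is the direction in which the jaws open and shut, and the axes are right-handed (so a half turn about z gives the same grasp; the last joint's range is limited). The gripper opens to 85 mm and grips with 20 to 120 N. Pads are 22 mm wide; open, the fingers measure 114 mm over their backs; the gripper's body (76 mm by 85 mm) begins 54 mm behind the grasp point. The pads swing forward as they close: fully open they stand 13 mm farther back than shut.
Start: joints at [-1.351, 0.332, -0.065, 1.46, 0.022, 1.35, -0.088], TCP at [150.248, 606.691, 250.338] pointing down, gripper open.
Joint ranges: [-2.6, 2.6], [-0.5, 2.12], [-1.47, 1.34], [0.16, 2.42], [-1.27, 4.41], [0.06, 2.06], [-2.6, 2.6]. Speed limits (rad/s): [2.22, 2.22, 2.79, 2.79, 3.14, 3.14, 3.14].

### API

Orientations are given as a unit quaternion [w, x, y, z].
In Python, from station import arm gives the robot as it stands.
- The arm moves only by the tool carry_out, never from a script. Its arguments are lists of equal length, an entry for each row: "translation": the shift along the tool's x, y, z in m, a list of three; "rot": the turn, a rotation vector about the tool's x, y, z in rad, a list of three. A call has 1 to 12 rows; each row is the pose to reach, as a shift and turn from the pose commanded when the call began, along the tool's axes at that moment; what a row does not reach only later rows make up. A row lasts 1/12 s, in which the tool goes at most 41.7 mm and 7.16 degrees, less where a joint would pass 70% of its speed; a pose out of reach is approached as far as the arm can. A call with a gripper value outside its range is refused whole. "grip" is the closure, from 0 (fully open) to 1 (shut), set as the call begins (left out, the last holds). The fingers move at their own pace and stop on an object; "squeeze" is the grip in N (left out, the last holds). Time passes only in rows, so rows that repeat a pose let the fingers close. It gives the time, the measured TCP pose, the force and the opening at its end, in the units of the state.
- arm.read_state(): the state, without advancing time (a new reading comes with each control period).
- arm.capture(name): name is "scene" or "top"; returns the picture (480x640x3 uint8, blue, green, red); there is no depth.
- arm.camera_info(name): a dict with "camera_matrix" (3x3 intrinsics, pixels), "k1" (the pictures are not rectified: a ray, as slopes to the right and down, at radius r is drawn at 1 + k1 r^2 times it, then the intrinsics apply), "pose" (4x4, takes a point from camera to world coordinates). Camera axes: x right, y down, z forward; pixel columns grow to the right and rows downward; lengths in mm; the calibration is good to about 2 mm. A picture is of the moment at which its call begins. camera_info takes no time and is no camera call.
- arm.close_job(): hands the job in, once; it reports no verdict.
The state is a dict: "t": time; "joints": joint angles; "joint_vel": joint speeds; "joint_efforts": joint torques, N m; "tcp_pos": TCP position; "tcp_rot": TCP orientation; "ft_force": force on the tool from outside, world axes, zero at the start; "ft_torque": the same for the moment, N m; "opening": finger opening in mm.
Only numpy, scipy, OpenCV 4.12 (cv2) and the standard library are available. Lean on these libraries where they do the work, as an engineer would, in place of code of your own. Each camera call takes 0.05 s, during which the arm holds its last target. There are 200 camera calls.

## Working session

There is one attempt and no reset: what is moved stays moved. The work goes in short steps, Python scripts to look and compute and a tool call to move; the robot and the scene stay as the last step left them, time stands still between calls to the robot, and variables do not carry over. Pictures are saved under pics/ and viewed, about 8 in all and at most 12, crops included, and the job is handed in when it is done.

Besides the shell and the picture viewer there is one more tool, called after "Call:" by a JSON object that holds its "op" and its "data", one argument or row to a line. carry_out: Moves the arm, as the interface text tells. Its arguments: {"type":"object","properties":{"translation":{"type":"array"},"rot":{"type":"array"},"grip":{"type":"number"},"squeeze":{"type":"number"}},"required":["translation","rot"]}

```bash
ls; mkdir -p pics; python3 - <<'E'
from station import arm
import cv2,numpy as np
np.set_printoptions(precision=4,suppress=True)
for n in ("scene","top"):
    cv2.imwrite(f"pics/{n}0.png",arm.capture(n)); i=arm.camera_info(n); print(n,i["camera_matrix"],i["k1"],i["pose"])
print(arm.read_state())
E
```

```text
pics
scene [[448.8202   0.     316.6813]
 [  0.     448.8202 239.6217]
 [  0.       0.       1.    ]] 0.00851136478285338 [[   0.0464    0.7777   -0.627  1126.2307]
 [   0.9989   -0.0329    0.0332  -61.184 ]
 [   0.0052   -0.6278   -0.7783  856.7876]
 [   0.        0.        0.        1.    ]]
top [[496.9336   0.     322.2114]
 [  0.     496.9336 241.2715]
 [  0.       0.       1.    ]] -0.11330498803920219 [[  -0.0002   -0.9928    0.1195  404.3351]
 [  -0.9999   -0.0014   -0.0136  -20.5017]
 [   0.0137   -0.1195   -0.9927 1210.2712]
 [   0.        0.        0.        1.    ]]
{'t': 0.1, 'joints': array([-1.3506,  0.3328, -0.0647,  1.4609,  0.0216,  1.3499, -0.0885]), 'joint_vel': array([-0.0012, -0.0027,  0.0009, -0.0014, -0.0005,  0.0019, -0.001 ]), 'joint_efforts': array([  0.0022, -62.6742,   0.0496, -39.2431,   0.0164,   0.0069,
        -0.    ]), 'tcp_pos': array([150.1772, 606.3414, 249.6011]), 'tcp_rot': array([ 0.0004,  0.7875,  0.6163, -0.0005]), 'ft_force': array([ 0.0156, -0.5235,  0.1875]), 'ft_torque': array([ 0.0176, -0.0123, -0.0197]), 'opening': 85.35758299544386}
```

View pics/scene0.png

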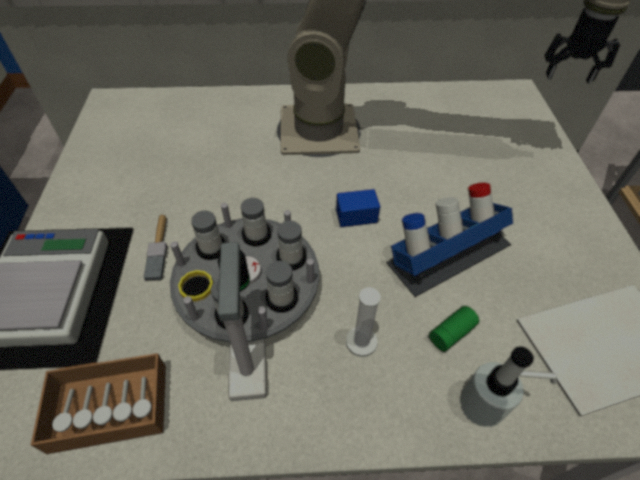

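View pics/top0.png

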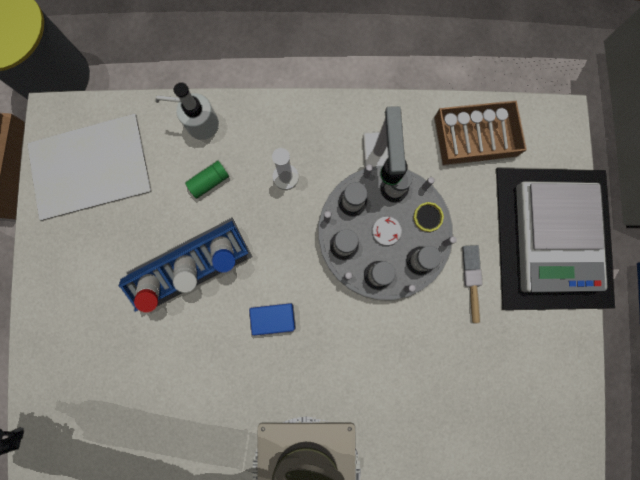

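The pictures show three jars in the rack. In the top view blue is at (223,257), white at (185,278) and red at (147,298). The green cylinder at (207,179) is the decoy. The yellow collar is at top (428,217), the hub at (387,231), and the reading head at about (395,170). I'll confirm with one enlarged crop and measure.

```bash
cat > h.py <<'E'
import cv2,numpy as np
from station import arm
np.set_printoptions(precision=3,suppress=True)
def ray(n,uv):
    i=arm.camera_info(n);K=np.array(i["camera_matrix"]);k=i["k1"];P=np.array(i["pose"])
    s=cv2.undistortPoints(np.array([[uv]],float),K,np.array([k,0,0,0.]))[0,0]
    d=P[:3,:3]@np.r_[s,1]; return P[:3,3],d/np.linalg.norm(d)
def onz(n,uv,z):
    o,d=ray(n,uv); return o+d*(z-o[2])/d[2]
def tri(a,b):
    (o,d),(p,e)=ray("scene",a),ray("top",b)
    s,t=np.linalg.lstsq(np.c_[d,-e],p-o,rcond=None)[0]
    A,B=o+s*d,p+t*e; return (A+B)/2,np.linalg.norm(A-B)
def proj(n,X):
    i=arm.camera_info(n);P=np.linalg.inv(np.array(i["pose"]))
    return cv2.projectPoints(np.atleast_2d(np.array(X,float)),cv2.Rodrigues(P[:3,:3])[0],P[:3,3],np.array(i["camera_matrix"]),np.array([i["k1"],0,0,0.]))[0][:,0]
def blobs(img,lo,hi,roi,amin=20):
    x0,y0,x1,y1=roi;h=cv2.cvtColor(img[y0:y1,x0:x1],cv2.COLOR_BGR2HSV)
    m=cv2.inRange(h,lo,hi);n,l,st,c=cv2.connectedComponentsWithStats(m)
    return [(c[i]+[x0,y0],st[i][2:5]) for i in range(1,n) if st[i][4]>=amin]
E
python3 - <<'E'
from h import *
S=cv2.imread("pics/scene0.png");T=cv2.imread("pics/top0.png")
a=cv2.resize(S[170:300,380:520],None,fx=4,fy=4,interpolation=2)[:520]
b=cv2.resize(T[215:315,115:255],None,fx=4,fy=4,interpolation=2)
c=np.zeros((560,800,3),np.uint8)
a=cv2.resize(S[175:300,385:520],(400,370),interpolation=2);b=cv2.resize(T[215:315,115:255],(400,286),interpolation=2)
c[:370,:400]=a;c[:286,400:]=b
# carousel crops
c[300:560,400:]=cv2.resize(T[145:305,305:465],(400,400),interpolation=2)[:260]
cv2.imwrite("pics/crop.png",c)
for n,I,R,r2 in(("scene",S,(400,205,435,275),(460,170,500,210)),("top",T,(205,235,255,280),(130,280,165,315))):
    h=cv2.cvtColor(I,cv2.COLOR_BGR2HSV)
    for v in (110,130,150,170,190): print(n,v,blobs(I,(105,150,v),(130,255,255),R))
    print("red",blobs(I,(0,120,80),(8,255,255),r2)+blobs(I,(172,120,80),(180,255,255),r2))
for n,I,R in(("scene",S,(170,260,225,310)),("top",T,(405,195,450,240))):
    h=cv2.cvtColor(I,cv2.COLOR_BGR2HSV);m=np.zeros(h.shape[:2],np.uint8);x0,y0,x1,y1=R
    m[y0:y1,x0:x1]=cv2.inRange(h[y0:y1,x0:x1],(20,100,60),(38,255,255))
    p=cv2.findNonZero(m);e=cv2.fitEllipse(cv2.convexHull(p));print(n,"collar",len(p),e,onz(n,e[0],70))
E
```

```text
scene 110 []
scene 130 []
scene 150 []
scene 170 []
scene 190 []
red [(array([480.19 , 189.139]), array([ 22,  14, 231], dtype=int32))]
top 110 [(array([223.099, 261.253]), array([ 22,  21, 352], dtype=int32))]
top 130 []
top 150 []
top 170 []
top 190 []
red [(array([145.654, 300.391]), array([ 23,  23, 402], dtype=int32))]
scene collar 429 ((195.29449462890625, 284.97479248046875), (30.139562606811523, 35.24188232421875), 70.5229721069336) [ 602.723 -285.251   70.   ]
top collar 242 ((428.1719970703125, 216.57989501953125), (29.195419311523438, 29.382272720336914), 59.799957275390625) [ 600.239 -284.642   70.   ]
```

View pics/crop.png

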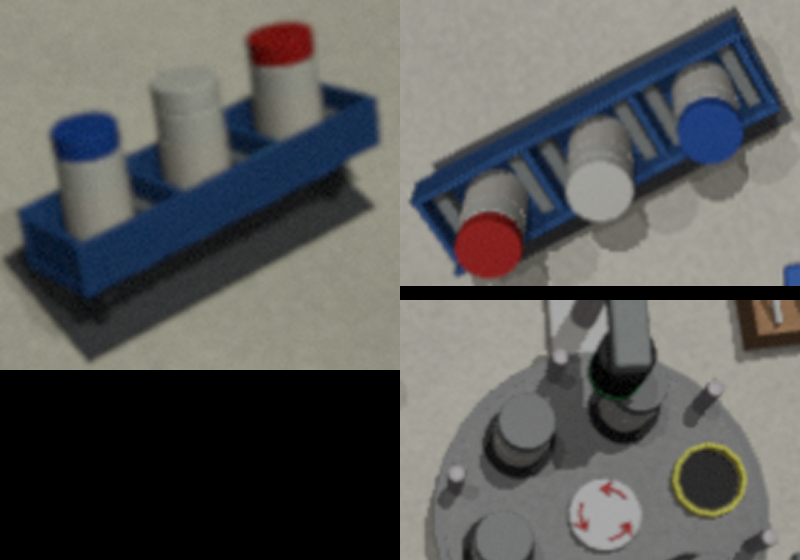

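Confirmed: the blue-lidded jar is the end one, at crop (710,130), which is top (223,261). White, red and the green decoy are clearly different. Next I'll refine the positions.

```bash
python3 - <<'E'
from h import *
S=cv2.imread("pics/scene0.png");T=cv2.imread("pics/top0.png")
hs=cv2.cvtColor(S,cv2.COLOR_BGR2HSV);ht=cv2.cvtColor(T,cv2.COLOR_BGR2HSV)
print("lid/rack",hs[225,414],hs[262,420],ht[262,223],ht[285,155+10],ht[270,210])
for v in(60,70,80,90):
    print("S",v,blobs(S,(100,120,v),(130,255,255),(400,205,432,243)))
    print("T",v+20,blobs(T,(105,120,v+20),(130,255,255),(208,245,240,277)))
for lo in(60,80): print("redS",blobs(S,(0,100,lo),(10,255,255),(460,175,500,205)),"redT",blobs(T,(0,100,lo),(10,255,255),(130,285,165,315)))
# hub (white disc) top
for v in(130,150,170):
  for c,s in blobs(T,(0,0,v),(180,60,255),(365,210,410,252),100): print("hub",c,s,onz("top",c,76))
m=np.zeros(ht.shape[:2],np.uint8);m[210:252,365:410]=cv2.inRange(ht[210:252,365:410],(0,0,140),(180,60,255))
e=cv2.minEnclosingCircle(cv2.findNonZero(m));print(e,onz("top",e[0],76))
E
```

```text
lid/rack [109 198  99] [106 203  79] [110 197 123] [ 90   5 103] [108 165 108]
S 60 [(array([413.43 , 220.985]), array([ 22,  15, 272], dtype=int32)), (array([429.913, 230.565]), array([ 4,  8, 23], dtype=int32))]
T 80 [(array([222.768, 260.859]), array([ 32,  25, 469], dtype=int32))]
S 70 [(array([413.819, 220.777]), array([ 22,  15, 260], dtype=int32)), (array([429.909, 230.409]), array([ 4,  8, 22], dtype=int32))]
T 90 [(array([222.669, 260.893]), array([ 32,  24, 438], dtype=int32))]
S 80 [(array([414.224, 220.528]), array([ 22,  15, 246], dtype=int32))]
T 100 [(array([222.482, 261.09 ]), array([ 27,  24, 398], dtype=int32))]
S 90 [(array([414.692, 220.159]), array([ 22,  15, 227], dtype=int32))]
T 110 [(array([223.068, 261.252]), array([ 23,  21, 353], dtype=int32))]
redS [(array([479.523, 189.496]), array([ 23,  15, 266], dtype=int32))] redT [(array([145.91 , 300.338]), array([ 23,  24, 420], dtype=int32))]
redS [(array([480.335, 189.14 ]), array([ 23,  15, 242], dtype=int32))] redT [(array([145.688, 300.444]), array([ 23,  24, 410], dtype=int32))]
hub [386.81  230.068] [ 29  29 584] [ 567.165 -185.544   76.   ]
hub [386.645 230.117] [ 28  28 513] [ 567.051 -185.159   76.   ]
((386.8580322265625, 229.96913146972656), 14.28715991973877) [ 567.398 -185.66    76.   ]
```

```bash
python3 - <<'E'
from h import *
B,eb=tri((413.5,220.9),(222.9,261.1));R,er=tri((479.6,189.5),(145.8,300.4))
print(B,eb,R,er,np.linalg.norm(R-B))
y=(R-B)*[1,1,0];y/=np.linalg.norm(y);x=np.array([y[1],-y[0],0]);print("y",y,"x",x, np.degrees(np.arctan2(x[1],x[0])))
a=np.cos(np.pi/6)*np.array([0,0,1])-.5*x; print("axis",a)
base=B-90*a;print("base centre",base)
for n in("scene","top"):
    print(n,"lidtop",proj(n,B+10*a),"base",proj(n,base),"cap", proj(n,B))
c=np.array([567.3,-185.5]);b=np.array([601.3,-285]);v=b-c;print(np.linalg.norm(v),np.degrees(np.arctan2(v[1],v[0])))
th=np.arctan2(v[1],v[0])+np.pi/3
u=np.r_[np.cos(th),np.sin(th)];h=c+105*u;print("head",h,"head bot/top proj",proj("top",[*h,182]),proj("scene",[*h,182]),"col",proj("scene",[*(c+205*u),0]),proj("top",[*(c+205*u),275]))
for k in range(6):
    t=th-np.pi/6+k*np.pi/3;p=c+142*np.r_[np.cos(t),np.sin(t)];print("post",np.degrees(t),p,proj("top",[*p,132])[0],proj("scene",[*p,132])[0])
# bystanders
for n,I,R in(("top",cv2.imread("pics/top0.png"),(245,295,300,340)),):
    print("tipbox",[(onz(n,c,65),s) for c,s in blobs(I,(95,120,60),(130,255,255),R,100)])
print("cyl top",onz("top",(281,155),180),onz("top",(287,178),0),"brush",onz("top",(471,255),10))
E
```

```text
[491.058 183.169 122.209] 0.21963332218249534 [403.791 352.17  124.448] 0.5132133445059003 190.21538646577073
y [-0.459  0.889  0.   ] x [0.889 0.459 0.   ] 27.310608516640013
axis [-0.444 -0.229  0.866]
base centre [531.042 203.816  44.267]
scene lidtop [[412.718 216.761]] base [[419.764 256.696]] cap [[413.448 220.902]]
top lidtop [[223.12  262.808]] base [[220.626 246.843]] cap [[222.85  261.092]]
105.14870422406545 -71.13426396006936
head [ 670.324 -205.776] head bot/top proj [[402.417 175.205]] [[222.507 280.762]] col [[222.945 374.089]] [[418.791 115.589]]
post -41.13426396006937 [ 674.25  -278.911] [430.844 179.372] [187.188 298.811]
post 18.86573603993063 [ 701.672 -139.584] [368.83  166.958] [261.472 308.761]
post 78.86573603993064 [594.721 -46.173] [327.161 213.937] [309.964 260.23 ]
post 138.86573603993065 [460.35  -92.089] [348.387 275.03 ] [286.682 211.352]
post 198.86573603993062 [ 432.928 -231.416] [412.312 287.537] [223.555 204.129]
post 258.86573603993065 [ 539.879 -324.827] [453.064 238.864] [173.436 243.385]
tipbox [(array([363.045,  79.068,  65.   ]), array([  45,   31, 1175], dtype=int32))]
cyl top [714.125  53.544 180.   ] [708.867  50.761   0.   ] brush [ 515.278 -403.085   10.   ]
```

```bash
python3 - <<'E'
from h import *
c=np.array([567.3,-185.5])
for n,uv,z in(("scene",(248,370),12),("scene",(248,385),0),("top",(395,110),275),("top",(397,175),275),("top",(396,140),275),("top",(373,148),0),("top",(394,172),182)):
    p=onz(n,uv,z);v=p[:2]-c;print(n,uv,p,np.linalg.norm(v),np.degrees(np.arctan2(v[1],v[0])))
S=cv2.imread("pics/scene0.png");T=cv2.imread("pics/top0.png")
c=np.zeros((600,800,3),np.uint8)
c[:,:400]=cv2.resize(S[220:400,180:300],(400,600),interpolation=2)
c[:,400:]=cv2.resize(T[95:245,345:445],(400,600),interpolation=2)
cv2.imwrite("pics/head.png",c)
E
```

```text
scene (248, 370) [ 767.36  -174.615   12.   ] 200.35640652135427 3.114419864763693
scene (248, 385) [ 792.63  -174.707    0.   ] 225.58788972476142 2.7422840806020927
top (395, 110) [ 779.398 -177.777  275.   ] 212.2382787101597 2.0854530068454626
top (397, 175) [ 646.589 -178.433  275.   ] 79.60282892291741 5.093112390396726
top (396, 140) [ 717.257 -178.158  275.   ] 150.13668134585816 2.8028967632858888
top (373, 148) [ 787.577 -165.482    0.   ] 221.18484552906315 5.192615710401976
top (394, 172) [ 677.209 -187.838  182.   ] 109.93364741219061 -1.2186852782840707
```

View pics/head.png

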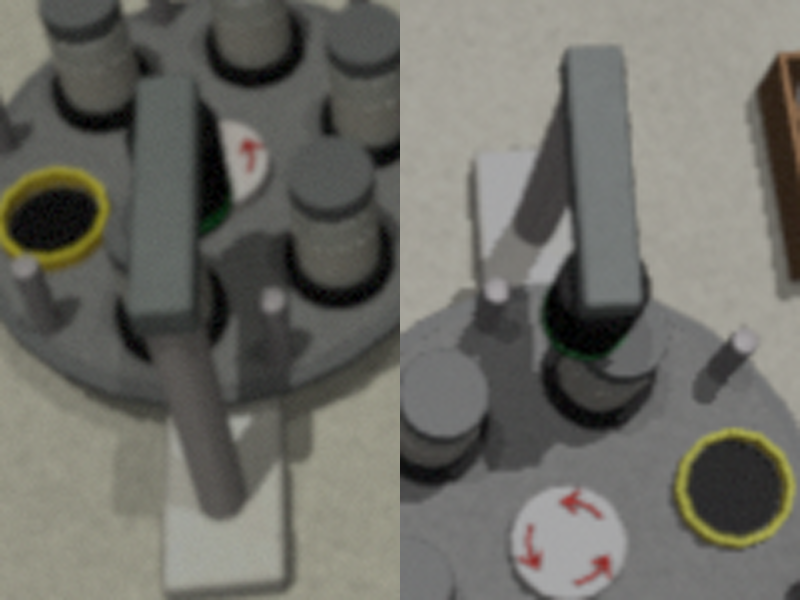

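The head column and arm lie at about +3° about the axis, while the bay is at about -71°. That makes roughly 74° to turn rather than exactly 60°. I'll re-check this before turning. Next I plan the grasp.

```bash
cat >> h.py <<'E'
from scipy.spatial.transform import Rotation as Ro
base=np.array([531.04,203.82,44.27]);rx=np.array([.889,.459,0]);rx/=np.linalg.norm(rx)
ax=np.array([0,0,np.cos(np.pi/6)])-.5*rx
def Rjar():
    x=np.cos(np.pi/6)*rx+[0,0,.5];z=-ax;return np.c_[x,np.cross(z,x),z]
def Rdown(deg):
    t=np.radians(deg);x=np.array([np.cos(t),np.sin(t),0]);z=np.array([0,0,-1.]);return np.c_[x,np.cross(z,x),z]
def plan(*targets):
    s=arm.read_state();q=s["tcp_rot"];R=Ro.from_quat([*q[1:],q[0]]).as_matrix();p=s["tcp_pos"]
    print("t",s["t"],"p",p,"F",s["ft_force"],"op",s["opening"])
    for P,Q in targets:
        print("tr(m)",np.round(R.T@(np.array(P)-p)/1000,4),"rot",np.round(Ro.from_matrix(R.T@Q).as_rotvec(),4))
E
python3 - <<'E'
from h import *
print(arm.finger_overhang)
plan((base+190*ax,Rjar()),(base+145*ax,Rjar()))
T=arm.capture("top");ht=cv2.cvtColor(T,cv2.COLOR_BGR2HSV)
m=np.zeros(ht.shape[:2],np.uint8);m[195:240,405:450]=cv2.inRange(ht[195:240,405:450],(20,100,60),(38,255,255))
e=cv2.fitEllipse(cv2.convexHull(cv2.findNonZero(m)));print(onz("top",e[0],74))
E
```

```text
19.0
t 0.1 p [150.177 606.341 249.601] F [ 0.016 -0.523  0.187] op 85.35758299544386
tr(m) [-0.362  0.395  0.041] rot [-0.222  0.492  0.832]
tr(m) [-0.347  0.412  0.08 ] rot [-0.222  0.492  0.832]
[ 599.479 -283.754   74.   ]
```

Call:
{"op": "carry_out", "data": {
  "translation": [
    [-0.362,0.395,0.0],
    [-0.362,0.395,0.0],
    [-0.362,0.395,0.0],
    [-0.362,0.395,0.0],
    [-0.362,0.395,0.0],
    [-0.362,0.395,0.0],
    [-0.362,0.395,0.0],
    [-0.362,0.395,0.0],
    [-0.362,0.395,0.0],
    [-0.362,0.395,0.041],
    [-0.362,0.395,0.041],
    [-0.362,0.395,0.041]
  ],
  "rot": [
    [0,0,0],
    [0,0,0],
    [-0.222,0.492,0.832],
    [-0.222,0.492,0.832],
    [-0.222,0.492,0.832],
    [-0.222,0.492,0.832],
    [-0.222,0.492,0.832],
    [-0.222,0.492,0.832],
    [-0.222,0.492,0.832],
    [-0.222,0.492,0.832],
    [-0.222,0.492,0.832],
    [-0.222,0.492,0.832]
  ],
  "grip": 0
}}

```text
t: 1.15
tcp_pos: [424.7, 191.4, 219.0]
tcp_rot: [-0.062, 0.939, 0.227, 0.252]
ft_force: [0.4, 0.8, -0.3]
opening: 85.5
```

```bash
python3 -c "
from h import *
plan((base+190*ax,Rjar()),(base+145*ax,Rjar()))"
```

```text
t 1.15 p [424.733 191.45  218.98 ] F [ 0.374  0.82  -0.302] op 85.51684122735757
tr(m) [-0.001  0.038  0.011] rot [-0.001 -0.002 -0.002]
tr(m) [-0.001  0.038  0.056] rot [-0.001 -0.002 -0.002]
```

Call:
{"op": "carry_out", "data": {
  "translation": [
    [-0.001,0.037,0.011],
    [-0.001,0.037,0.011],
    [-0.001,0.037,0.011],
    [-0.001,0.037,0.011]
  ],
  "rot": [
    [0,0,0],
    [0,0,0],
    [0,0,0],
    [0,0,0]
  ]
}}

```text
t: 1.48
tcp_pos: [445.5, 163.1, 209.4]
tcp_rot: [-0.062, 0.939, 0.228, 0.251]
ft_force: [-0.8, 0.3, 0.7]
opening: 85.5
```

```bash
python3 -c "
from h import *
plan((base+190*ax,Rjar()),(base+72*ax,Rjar()))
S=arm.capture('scene');T=arm.capture('top')
c=np.zeros((440,800,3),np.uint8);c[:,:400]=cv2.resize(S[140:272,380:500],(400,440),interpolation=2);c[:,400:]=cv2.resize(T[210:320,150:250],(400,440),interpolation=2)
cv2.imwrite('pics/pre.png',c)"
```

```text
t 1.4833 p [445.483 163.097 209.412] F [-0.837  0.342  0.679] op 85.4740895860663
tr(m) [-0.001  0.003  0.   ] rot [-0.001 -0.    -0.001]
tr(m) [-0.001  0.003  0.118] rot [-0.001 -0.    -0.001]
```

View pics/pre.png

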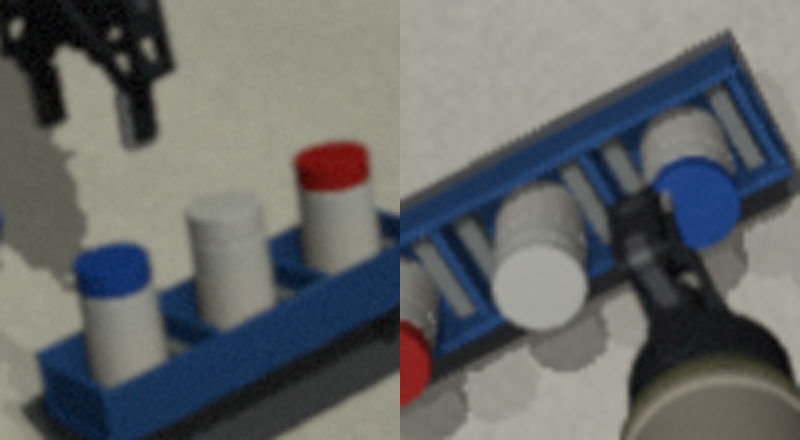

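```bash
python3 -c "
from h import *
R=Rjar();p=arm.read_state()['tcp_pos']
for n,o,k in(('scene',(380,140),10/3),('top',(150,210),4)):
  for d in(-42,0,42):
    print(n,d,((proj(n,p+R[:,2]*10+R[:,0]*d)[0]-o)*k))
"
```

```text
scene -42 [ 55.153 128.261]
scene 0 [ 94.398 138.558]
scene 42 [136.778 149.675]
top -42 [332.766 337.687]
top 0 [294.441 273.164]
top 42 [254.942 206.386]
```

The picture shows the jaws lined up on the blue jar's axis. The fingertips match their predicted pixels in both views. I'll advance along the axis now.

Call:
{"op": "carry_out", "data": {
  "translation": [
    [-0.001,0.002,0.02],
    [-0.001,0.002,0.04],
    [-0.001,0.002,0.06],
    [-0.001,0.002,0.075],
    [-0.001,0.002,0.09],
    [-0.001,0.002,0.1],
    [-0.001,0.002,0.108],
    [-0.001,0.002,0.114],
    [-0.001,0.002,0.118],
    [-0.001,0.002,0.118],
    [-0.001,0.002,0.118]
  ],
  "rot": [
    [0,0,0],
    [0,0,0],
    [0,0,0],
    [0,0,0],
    [0,0,0],
    [0,0,0],
    [0,0,0],
    [0,0,0],
    [0,0,0],
    [0,0,0],
    [0,0,0]
  ]
}}

```text
t: 2.5
tcp_pos: [497.9, 188.6, 106.6]
tcp_rot: [-0.062, 0.939, 0.229, 0.251]
ft_force: [-0.3, -0.1, 0.4]
opening: 85.6
```

```bash
python3 -c "
from h import *
plan((base+72*ax,Rjar()))"
```

```text
t 2.5 p [497.853 188.632 106.589] F [-0.31  -0.102  0.359] op 85.63216854822129
tr(m) [0.    0.002 0.   ] rot [-0.002  0.     0.001]
```

Call:
{"op": "carry_out", "data": {
  "translation": [
    [0,0.001,0],
    [0,0.001,0],
    [0,0.001,0],
    [0,0.001,0],
    [0,0.001,0],
    [0,0.001,0],
    [0,0.001,0],
    [0,0.001,0]
  ],
  "rot": [
    [0,0,0],
    [0,0,0],
    [0,0,0],
    [0,0,0],
    [0,0,0],
    [0,0,0],
    [0,0,0],
    [0,0,0]
  ],
  "grip": 1,
  "squeeze": 35
}}

```text
t: 3.17
tcp_pos: [500.5, 187.7, 108.8]
tcp_rot: [-0.063, 0.938, 0.227, 0.254]
ft_force: [-0.2, 0.9, 7.8]
opening: 48.9
```

Call:
{"op": "carry_out", "data": {
  "translation": [
    [0,0,-0.008],
    [0,0,-0.018],
    [0,0,-0.03],
    [0,0,-0.045],
    [0,0,-0.06],
    [0,0,-0.08],
    [0,0,-0.1],
    [0,0,-0.115],
    [0,0,-0.125],
    [0,0,-0.13],
    [0,0,-0.13]
  ],
  "rot": [
    [0,0,0],
    [0,0,0],
    [0,0,0],
    [0,0,0],
    [0,0,0],
    [0,0,0],
    [0,0,0],
    [0,0,0],
    [0,0,0],
    [0,0,0],
    [0,0,0]
  ]
}}

```text
t: 4.08
tcp_pos: [441.0, 156.7, 220.0]
tcp_rot: [-0.062, 0.939, 0.227, 0.252]
ft_force: [0.1, 0.7, -2.3]
opening: 49.3
```

```bash
python3 - <<'E'
from h import *
# jaws along carousel radial of the bay: -71.1 deg
plan(([470,170,290],Rdown(0)),([480,-285,290],Rdown(-71.1)))
S=arm.capture('scene');T=arm.capture('top')
c=np.zeros((440,800,3),np.uint8);c[:,:400]=cv2.resize(S[110:242,360:480],(400,440),interpolation=2);c[:,400:]=cv2.resize(T[180:345,150:300],(400,440),interpolation=2)
cv2.imwrite('pics/held.png',c)
E
```

```text
t 4.0833 p [441.01  156.701 220.046] F [ 0.095  0.724 -2.311] op 49.26487538643366
tr(m) [ 0.063  0.001 -0.044] rot [-0.127 -0.515  0.464]
tr(m) [-0.11   0.41  -0.145] rot [-0.451 -0.387  1.673]
```

View pics/held.png

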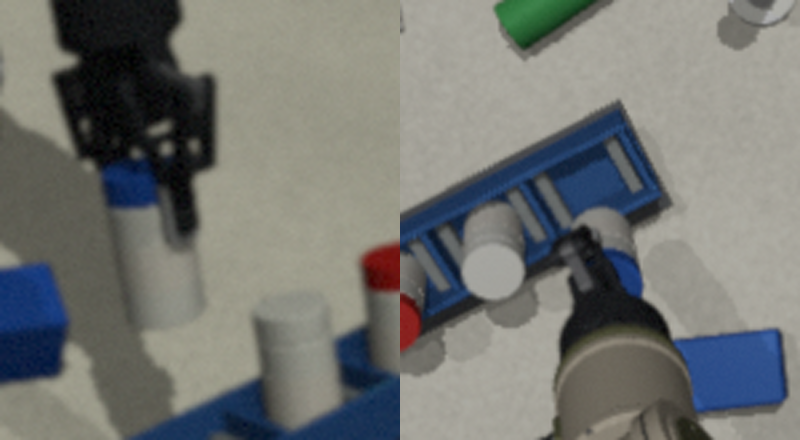

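The jar is held clear of the rack and the other jars haven't moved; the force of 2.3 N matches its weight. I'll bring it upright and raise it.

Call:
{"op": "carry_out", "data": {
  "translation": [
    [0.02,0,-0.015],
    [0.035,0,-0.025],
    [0.05,0,-0.035],
    [0.063,0.001,-0.044],
    [0.063,0.001,-0.044],
    [0.063,0.001,-0.044],
    [0.063,0.001,-0.044],
    [0.063,0.001,-0.044],
    [0.063,0.001,-0.044],
    [0.063,0.001,-0.044]
  ],
  "rot": [
    [-0.016,-0.065,0.058],
    [-0.032,-0.13,0.116],
    [-0.048,-0.195,0.175],
    [-0.064,-0.258,0.232],
    [-0.08,-0.322,0.29],
    [-0.096,-0.387,0.348],
    [-0.112,-0.451,0.406],
    [-0.127,-0.515,0.464],
    [-0.127,-0.515,0.464],
    [-0.127,-0.515,0.464]
  ]
}}

```text
t: 5.02
tcp_pos: [471.1, 170.8, 287.4]
tcp_rot: [0.002, 1.0, 0.001, -0.0]
ft_force: [0.7, -0.3, -2.6]
opening: 49.0
```

```bash
python3 -c "
from h import *
plan(([480,-285,290],Rdown(-71.1)),([601,-285,270],Rdown(-71.1)))"
```

```text
t 5.0167 p [471.055 170.787 287.376] F [ 0.652 -0.306 -2.62 ] op 49.01434596243261
tr(m) [ 0.008  0.456 -0.001] rot [ 0.004 -0.002  1.242]
tr(m) [0.129 0.456 0.019] rot [ 0.004 -0.002  1.242]
```

Call:
{"op": "carry_out", "data": {
  "translation": [
    [0.0,0.01,-0.002],
    [0.001,0.03,-0.002],
    [0.002,0.06,-0.002],
    [0.003,0.095,-0.002],
    [0.004,0.135,-0.002],
    [0.005,0.175,-0.002],
    [0.006,0.215,-0.002],
    [0.007,0.255,-0.002],
    [0.008,0.295,-0.002],
    [0.008,0.33,-0.002],
    [0.008,0.36,-0.002],
    [0.008,0.385,-0.002]
  ],
  "rot": [
    [0,0,0.05],
    [0,0,0.15],
    [0,0,0.25],
    [0,0,0.36],
    [0,0,0.48],
    [0,0,0.6],
    [0,0,0.72],
    [0,0,0.84],
    [0,0,0.96],
    [0,0,1.08],
    [0.002,0,1.18],
    [0.004,-0.002,1.242]
  ]
}}

```text
t: 6.02
tcp_pos: [477.8, -216.9, 291.3]
tcp_rot: [-0.002, 0.812, -0.584, 0.0]
ft_force: [0.5, 1.1, -2.3]
opening: 49.2
```

```bash
python3 -c "
from h import *
plan(([520,-280,285],Rdown(-71.1)),([601,-285,270],Rdown(-71.1)))"
```

```text
t 6.0167 p [ 477.772 -216.936  291.302] F [ 0.463  1.08  -2.275] op 49.24128309981464
tr(m) [ 0.073 -0.02   0.006] rot [-0.003  0.001 -0.006]
tr(m) [ 0.104 -0.095  0.021] rot [-0.003  0.001 -0.006]
```

Call:
{"op": "carry_out", "data": {
  "translation": [
    [0.02,-0.005,0.0],
    [0.045,-0.012,0.003],
    [0.073,-0.02,0.005],
    [0.083,-0.045,0.01],
    [0.092,-0.065,0.015],
    [0.098,-0.08,0.018],
    [0.102,-0.09,0.02],
    [0.104,-0.095,0.021],
    [0.104,-0.095,0.021],
    [0.104,-0.095,0.021],
    [0.104,-0.095,0.021]
  ],
  "rot": [
    [-0.003,0.001,-0.006],
    [-0.003,0.001,-0.006],
    [-0.003,0.001,-0.006],
    [-0.003,0.001,-0.006],
    [-0.003,0.001,-0.006],
    [-0.003,0.001,-0.006],
    [-0.003,0.001,-0.006],
    [-0.003,0.001,-0.006],
    [-0.003,0.001,-0.006],
    [-0.003,0.001,-0.006],
    [-0.003,0.001,-0.006]
  ]
}}

```text
t: 6.93
tcp_pos: [601.4, -282.2, 270.8]
tcp_rot: [0.0, 0.815, -0.579, -0.001]
ft_force: [0.7, -0.6, -2.5]
opening: 49.3
```

```bash
python3 - <<'E'
from h import *
plan(([601,-285,160],Rdown(-71.1)))
S=arm.capture('scene');T=arm.capture('top');cv2.imwrite("pics/s2.png",S);cv2.imwrite("pics/t2.png",T)
c=np.zeros((480,800,3),np.uint8);c[:,:400]=cv2.resize(S[180:330,150:275],(400,480),interpolation=2);c[:,400:]=cv2.resize(T[140:290,360:485],(400,480),interpolation=2)
cv2.imwrite('pics/over.png',c)
E
```

```text
t 6.9333 p [ 601.415 -282.204  270.792] F [ 0.684 -0.56  -2.469] op 49.28676750782343
tr(m) [0.003 0.001 0.111] rot [0.002 0.001 0.005]
```

View pics/over.png

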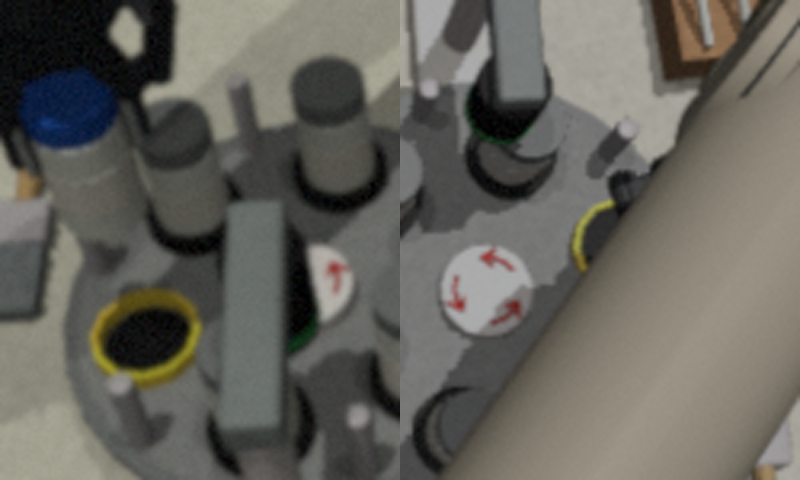

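```bash
python3 - <<'E'
from h import *
S=cv2.imread("pics/s2.png")
for v in(45,60,75):
  for c,s in blobs(S,(100,120,v),(130,255,255),(150,195,195,230),60): print(v,c,s,onz("scene",c,287.5))
h=cv2.cvtColor(S,cv2.COLOR_BGR2HSV);m=np.zeros(h.shape[:2],np.uint8);m[260:310,170:225]=cv2.inRange(h[260:310,170:225],(20,100,60),(38,255,255))
e=cv2.fitEllipse(cv2.convexHull(cv2.findNonZero(m)));print(e[0],onz("scene",e[0],67))
E
```

```text
45 [170.337 213.681] [ 30  24 543] [ 600.393 -283.407  287.5  ]
60 [169.546 213.998] [ 26  23 436] [ 601.069 -284.633  287.5  ]
(195.3624267578125, 284.8625793457031) [ 600.454 -285.998   67.   ]
```

Upright jar over the yellow collar. Lid measured at (600.7,-284) and collar at (600.5,-286). I'll lower it.

Call:
{"op": "carry_out", "data": {
  "translation": [
    [0.002,0.001,0.01],
    [0.002,0.001,0.025],
    [0.002,0.001,0.045],
    [0.002,0.001,0.065],
    [0.002,0.001,0.082],
    [0.002,0.001,0.095],
    [0.002,0.001,0.105],
    [0.002,0.001,0.112],
    [0.002,0.001,0.117],
    [0.002,0.001,0.12],
    [0.002,0.001,0.12],
    [0.002,0.001,0.12]
  ],
  "rot": [
    [0.001,0.001,0],
    [0.001,0.001,0],
    [0.001,0.001,0],
    [0.001,0.001,0],
    [0.001,0.001,0],
    [0.001,0.001,0],
    [0.001,0.001,0],
    [0.001,0.001,0],
    [0.001,0.001,0],
    [0.001,0.001,0],
    [0.001,0.001,0],
    [0.001,0.001,0]
  ]
}}

```text
t: 8.03
tcp_pos: [601.8, -284.2, 150.8]
tcp_rot: [0.0, 0.815, -0.579, -0.0]
ft_force: [0.0, -0.4, -1.3]
opening: 49.3
```

```bash
python3 - <<'E'
from h import *
plan(([601,-285,133],Rdown(-71.1)))
S=arm.capture('scene');cv2.imwrite("pics/s3.png",S)
for v in(45,60):
  for c,s in blobs(S,(100,120,v),(130,255,255),(150,215,235,280),60): print(v,c,s,onz("scene",c,168))
E
```

```text
t 8.0333 p [ 601.804 -284.218  150.792] F [ 0.026 -0.42  -1.33 ] op 49.280402895131374
tr(m) [0.001 0.001 0.018] rot [ 0.001 -0.     0.005]
45 [185.295 257.088] [ 26  20 386] [ 603.545 -284.112  168.   ]
60 [184.866 257.583] [ 23  19 307] [ 604.693 -284.764  168.   ]
```

Call:
{"op": "carry_out", "data": {
  "translation": [
    [0.0,0.001,0.002],
    [0.0,0.002,0.004],
    [0.0,0.002,0.006],
    [0.0,0.002,0.008],
    [0.0,0.002,0.01],
    [0.0,0.002,0.011],
    [0.0,0.002,0.012],
    [0.0,0.002,0.013],
    [0.0,0.002,0.014],
    [0.0,0.002,0.014],
    [0.0,0.002,0.014]
  ],
  "rot": [
    [0,0,0],
    [0,0,0],
    [0,0,0],
    [0,0,0],
    [0,0,0],
    [0,0,0],
    [0,0,0],
    [0,0,0],
    [0,0,0],
    [0,0,0],
    [0,0,0]
  ]
}}

```text
t: 9.0
tcp_pos: [599.7, -284.7, 136.2]
tcp_rot: [0.0, 0.815, -0.579, -0.001]
ft_force: [-0.4, 0.6, -2.6]
opening: 49.0
```

Call:
{"op": "carry_out", "data": {
  "translation": [
    [0,0,0.0005],
    [0,0,0.001],
    [0,0,0.0015],
    [0,0,0.002],
    [0,0,0.002]
  ],
  "rot": [
    [0,0,0],
    [0,0,0],
    [0,0,0],
    [0,0,0],
    [0,0,0]
  ]
}}

```text
t: 9.42
tcp_pos: [599.6, -284.6, 134.1]
tcp_rot: [0.0, 0.815, -0.579, -0.001]
ft_force: [0.0, 0.1, -2.3]
opening: 49.4
```

Call:
{"op": "carry_out", "data": {
  "translation": [
    [0,0,0.0005],
    [0,0,0.001],
    [0,0,0.0015],
    [0,0,0.0015]
  ],
  "rot": [
    [0,0,0],
    [0,0,0],
    [0,0,0],
    [0,0,0]
  ]
}}

```text
t: 9.75
tcp_pos: [599.7, -284.6, 132.6]
tcp_rot: [0.0, 0.815, -0.579, -0.001]
ft_force: [0.1, -0.8, -1.5]
opening: 49.0
```

Call:
{"op": "carry_out", "data": {
  "translation": [
    [0,0,0.0003],
    [0,0,0.0006],
    [0,0,0.001],
    [0,0,0.001]
  ],
  "rot": [
    [0,0,0],
    [0,0,0],
    [0,0,0],
    [0,0,0]
  ]
}}

```text
t: 10.08
tcp_pos: [599.6, -284.6, 131.6]
tcp_rot: [0.0, 0.815, -0.579, -0.001]
ft_force: [-0.2, -0.6, -1.3]
opening: 49.2
```

Call:
{"op": "carry_out", "data": {
  "translation": [
    [0,0,0.0003],
    [0,0,0.0006],
    [0,0,0.001],
    [0,0,0.001]
  ],
  "rot": [
    [0,0,0],
    [0,0,0],
    [0,0,0],
    [0,0,0]
  ]
}}

```text
t: 10.42
tcp_pos: [599.7, -284.7, 130.9]
tcp_rot: [0.0, 0.815, -0.579, -0.001]
ft_force: [-0.9, -0.4, 0.1]
opening: 49.5
```

Call:
{"op": "carry_out", "data": {
  "translation": [
    [0,0,0.0003],
    [0,0,0.0006],
    [0,0,0.001],
    [0,0,0.001]
  ],
  "rot": [
    [0,0,0],
    [0,0,0],
    [0,0,0],
    [0,0,0]
  ]
}}

```text
t: 10.75
tcp_pos: [599.9, -284.7, 130.9]
tcp_rot: [0.0, 0.815, -0.579, -0.0]
ft_force: [-3.7, 1.4, 9.0]
opening: 49.0
```

Touched down at z=130.9. I'll relieve the pressure and release.

Call:
{"op": "carry_out", "data": {
  "translation": [
    [0,0,-0.001],
    [0,0,-0.001],
    [0,0,-0.001]
  ],
  "rot": [
    [0,0,0],
    [0,0,0],
    [0,0,0]
  ]
}}

```text
t: 11.0
tcp_pos: [599.8, -284.7, 130.9]
tcp_rot: [0.0, 0.815, -0.579, -0.0]
ft_force: [-0.8, 0.9, 2.1]
opening: 49.2
```

Call:
{"op": "carry_out", "data": {
  "translation": [
    [0,0,0],
    [0,0,0],
    [0,0,0],
    [0,0,0],
    [0,0,0],
    [0,0,0],
    [0,0,0]
  ],
  "rot": [
    [0,0,0],
    [0,0,0],
    [0,0,0],
    [0,0,0],
    [0,0,0],
    [0,0,0],
    [0,0,0]
  ],
  "grip": 0
}}

```text
t: 11.58
tcp_pos: [599.7, -284.6, 130.7]
tcp_rot: [0.0, 0.815, -0.579, -0.001]
ft_force: [0.9, -0.6, -0.1]
opening: 85.0
```

Call:
{"op": "carry_out", "data": {
  "translation": [
    [0,0,-0.006],
    [0,0,-0.015],
    [0,0,-0.03],
    [0,0,-0.05],
    [0,0,-0.075],
    [0,0,-0.105],
    [0,0,-0.13],
    [0,0,-0.15],
    [0,0,-0.16],
    [0,0,-0.16]
  ],
  "rot": [
    [0,0,0],
    [0,0,0],
    [0,0,0],
    [0,0,0],
    [0,0,0],
    [0,0,0],
    [0,0,0],
    [0,0,0],
    [0,0,0],
    [0,0,0]
  ]
}}

```text
t: 12.42
tcp_pos: [600.4, -285.4, 293.7]
tcp_rot: [-0.0, 0.815, -0.579, 0.001]
ft_force: [0.7, 0.0, 0.5]
opening: 85.2
```

```bash
python3 - <<'E'
from h import *
plan(([400,-260,240],Rdown(-71)),([400,-260,240],Rdown(108.9)))
S=arm.capture('scene');T=arm.capture('top');cv2.imwrite("pics/s4.png",S);cv2.imwrite("pics/t4.png",T)
for v in(45,60):
  for c,s in blobs(S,(100,120,v),(130,255,255),(150,215,235,290),60): print(v,c,s,onz("scene",c,150))
E
```

```text
t 12.4167 p [ 600.441 -285.398  293.697] F [0.74  0.016 0.496] op 85.23375821828347
tr(m) [-0.09   0.181  0.053] rot [-0.002 -0.002  0.004]
tr(m) [-0.09   0.181  0.053] rot [ 0.003 -0.003 -3.136]
45 [187.376 260.107] [ 26  24 495] [ 597.428 -284.903  150.   ]
60 [186.952 260.055] [ 26  24 476] [ 597.265 -285.742  150.   ]
```

View pics/s4.png

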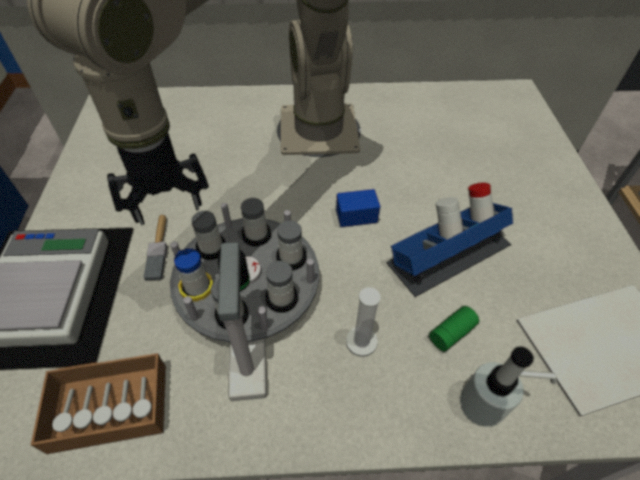

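The scene view shows the jar standing upright in the yellow collar at pixel (190,275), with rack and bystanders unchanged. Next I'll straddle the post at 199° (scene pixel about (224,204)) with half-open jaws.

```bash
cat >> h.py <<'E'
c0=np.array([567.3,-185.5])
def post(dth,z,r=145):
    t=np.radians(198.87+dth);return [c0[0]+r*np.cos(t),c0[1]+r*np.sin(t),z],Rdown(-71.13+dth)
E
python3 -c "
from h import *
plan(post(0,215),post(0,122))"
```

```text
t 12.5167 p [ 599.801 -284.553  290.14 ] F [ 0.448  0.203 -0.951] op 85.70733740602654
tr(m) [-0.105  0.143  0.075] rot [0.002 0.001 0.006]
tr(m) [-0.105  0.143  0.169] rot [0.002 0.001 0.006]
```

Call:
{"op": "carry_out", "data": {
  "translation": [
    [-0.015,0.02,0.0],
    [-0.035,0.048,0.01],
    [-0.06,0.08,0.03],
    [-0.08,0.11,0.045],
    [-0.095,0.13,0.06],
    [-0.105,0.143,0.072],
    [-0.105,0.143,0.075],
    [-0.105,0.143,0.075],
    [-0.105,0.143,0.075],
    [-0.105,0.143,0.075]
  ],
  "rot": [
    [0.002,0.001,0.006],
    [0.002,0.001,0.006],
    [0.002,0.001,0.006],
    [0.002,0.001,0.006],
    [0.002,0.001,0.006],
    [0.002,0.001,0.006],
    [0.002,0.001,0.006],
    [0.002,0.001,0.006],
    [0.002,0.001,0.006],
    [0.002,0.001,0.006]
  ],
  "grip": 0.56
}}

```text
t: 13.35
tcp_pos: [431.1, -232.8, 216.3]
tcp_rot: [0.001, 0.814, -0.582, 0.001]
ft_force: [-0.3, -0.5, -0.0]
opening: 37.7
```

```bash
python3 - <<'E'
from h import *
plan(post(0,215),post(0,122))
S=arm.capture('scene');T=arm.capture('top')
P,R=post(0,0);P=np.array(P)
p=arm.read_state()['tcp_pos']
k=4
o=(180,150);I=cv2.resize(S[150:270,180:300],None,fx=k,fy=k,interpolation=2)
cv2.imwrite('pics/post.png',I)
pt=[432.93,-231.4,132]; print("post",(proj("scene",pt)[0]-o)*k,"tips",[(proj("scene",p+R[:,0]*d+[0,0,-14])[0]-o)*k for d in(-18,18)])
E
```

```text
t 13.35 p [ 431.085 -232.817  216.32 ] F [-0.29  -0.526 -0.039] op 37.69303698567195
tr(m) [-0.001  0.001  0.001] rot [-0.    -0.002  0.   ]
tr(m) [-0.001  0.001  0.094] rot [-0.    -0.002  0.   ]
post [174.249 216.518] tips [array([184.057, 112.504]), array([116.436, 129.795])]
```

View pics/post.png

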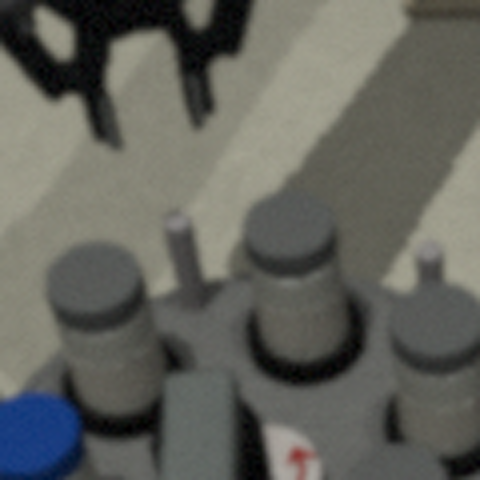

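The picture shows the post top at crop (178,220), 1 px from prediction, with the jaws straddling it. I'll descend over the post.

Call:
{"op": "carry_out", "data": {
  "translation": [
    [0,0.001,0.01],
    [0,0.001,0.025],
    [0,0.001,0.042],
    [0,0.001,0.057],
    [0,0.001,0.07],
    [0,0.001,0.08],
    [0,0.001,0.088],
    [0,0.001,0.094],
    [0,0.001,0.094],
    [0,0.001,0.094]
  ],
  "rot": [
    [0,0,0],
    [0,0,0],
    [0,0,0],
    [0,0,0],
    [0,0,0],
    [0,0,0],
    [0,0,0],
    [0,0,0],
    [0,0,0],
    [0,0,0]
  ]
}}

```text
t: 14.28
tcp_pos: [429.4, -233.1, 122.1]
tcp_rot: [0.0, 0.813, -0.582, 0.0]
ft_force: [-0.5, 0.0, 0.4]
opening: 37.5
```

```bash
python3 -c "
from h import *
plan(*[post(d,122) for d in range(4,49,4)])"
```

```text
t 14.2833 p [ 429.359 -233.136  122.089] F [-0.524  0.012  0.39 ] op 37.518298704164195
tr(m) [ 0.01  -0.001  0.   ] rot [-0.    -0.001 -0.07 ]
tr(m) [ 0.02  -0.002  0.   ] rot [-0.    -0.001 -0.14 ]
tr(m) [ 0.03  -0.004  0.   ] rot [-0.    -0.001 -0.21 ]
tr(m) [ 0.04  -0.007  0.   ] rot [-0.    -0.001 -0.279]
tr(m) [ 0.049 -0.01   0.   ] rot [-0.    -0.001 -0.349]
tr(m) [ 0.059 -0.013  0.   ] rot [-0.    -0.001 -0.419]
tr(m) [ 0.068 -0.018  0.   ] rot [ 0.    -0.001 -0.489]
tr(m) [ 0.076 -0.023  0.   ] rot [ 0.    -0.001 -0.559]
tr(m) [ 0.085 -0.029  0.   ] rot [ 0.    -0.001 -0.628]
tr(m) [ 0.093 -0.035  0.   ] rot [ 0.    -0.001 -0.698]
tr(m) [ 0.1   -0.042  0.   ] rot [ 0.    -0.001 -0.768]
tr(m) [ 0.107 -0.049  0.   ] rot [ 0.    -0.001 -0.838]
```

Call:
{"op": "carry_out", "data": {
  "translation": [
    [0.005,0,0],
    [0.01,-0.001,0],
    [0.015,-0.001,0],
    [0.02,-0.002,0],
    [0.025,-0.003,0],
    [0.03,-0.004,0],
    [0.035,-0.0055,0],
    [0.04,-0.007,0],
    [0.0445,-0.0085,0],
    [0.049,-0.01,0],
    [0.054,-0.0115,0],
    [0.059,-0.013,0]
  ],
  "rot": [
    [0,0,-0.035],
    [0,0,-0.07],
    [0,0,-0.105],
    [0,0,-0.14],
    [0,0,-0.175],
    [0,0,-0.21],
    [0,0,-0.245],
    [0,0,-0.279],
    [0,0,-0.314],
    [0,0,-0.349],
    [0,0,-0.384],
    [0,0,-0.419]
  ]
}}

```text
t: 15.28
tcp_pos: [460.9, -282.7, 122.6]
tcp_rot: [-0.002, 0.917, -0.398, -0.001]
ft_force: [-3.5, 9.6, 6.1]
opening: 37.7
```

```bash
cat >> h.py <<'E'
def look(tag):
    S=arm.capture('scene');T=arm.capture('top');cv2.imwrite(f"pics/s{tag}.png",S);cv2.imwrite(f"pics/t{tag}.png",T)
    for n,I,R,vs in(("scene",S,(150,215,300,380),(60,)),("top",T,(370,150,470,260),(80,))):
        for c,s in blobs(I,(100,120,vs[0]),(130,255,255),R,60):
            p=onz(n,c,150);v=p[:2]-c0;print(n,c,s,p,"r",np.hypot(*v),"ang",np.degrees(np.arctan2(v[1],v[0])))
E
python3 -c "
from h import *
look('5')
plan(post(24,122),*[post(d,122) for d in range(28,61,4)])"
```

```text
scene [192.427 272.374] [ 28  25 527] [ 627.006 -271.428  150.   ] r 104.6348502274651 ang -55.20708624137141
top [429.301 196.925] [ 22  22 375] [ 630.219 -269.903  150.   ] r 105.27454947175183 ang -53.296971189540955
t 15.3833 p [ 461.469 -284.625  122.81 ] F [ 0.603 -0.165  0.464] op 37.544610924161844
tr(m) [-0.001 -0.     0.001] rot [-0.001 -0.001  0.002]
tr(m) [ 0.009 -0.     0.001] rot [-0.001 -0.002 -0.068]
tr(m) [ 0.019 -0.001  0.001] rot [-0.001 -0.002 -0.138]
tr(m) [ 0.029 -0.003  0.001] rot [-0.001 -0.002 -0.208]
tr(m) [ 0.039 -0.005  0.001] rot [-0.001 -0.002 -0.278]
tr(m) [ 0.049 -0.009  0.001] rot [-0.001 -0.002 -0.347]
tr(m) [ 0.058 -0.012  0.001] rot [-0.001 -0.002 -0.417]
tr(m) [ 0.068 -0.017  0.001] rot [-0.001 -0.002 -0.487]
tr(m) [ 0.076 -0.022  0.001] rot [-0.001 -0.002 -0.557]
tr(m) [ 0.085 -0.028  0.001] rot [-0.001 -0.002 -0.627]
```

Call:
{"op": "carry_out", "data": {
  "translation": [
    [0.005,0,0],
    [0.01,-0.0005,0],
    [0.015,-0.001,0],
    [0.02,-0.0015,0.0005],
    [0.025,-0.0025,0.001],
    [0.03,-0.0035,0.001],
    [0.035,-0.0045,0.001],
    [0.04,-0.006,0.001],
    [0.0445,-0.0075,0.001],
    [0.049,-0.009,0.001],
    [0.054,-0.0105,0.001],
    [0.059,-0.0125,0.001]
  ],
  "rot": [
    [0,0,-0.034],
    [0,0,-0.068],
    [0,0,-0.103],
    [0,0,-0.138],
    [0,0,-0.173],
    [0,0,-0.208],
    [0,0,-0.243],
    [0,0,-0.278],
    [0,0,-0.313],
    [0,0,-0.347],
    [0,0,-0.382],
    [0,0,-0.417]
  ]
}}

```text
t: 16.38
tcp_pos: [509.7, -319.1, 121.5]
tcp_rot: [-0.0, 0.98, -0.201, -0.0]
ft_force: [-4.0, 2.6, 2.9]
opening: 37.8
```

```bash
python3 -c "
from h import *
look('6')
plan(post(48,122),*[post(d,122) for d in range(52,81,4)])"
```

```text
scene [207.289 284.625] [ 26  27 515] [ 656.146 -240.239  150.   ] r 104.35497558361918 ang -31.637973238604356
top [413.875 183.984] [ 23  22 376] [ 659.    -236.464  150.   ] r 104.91033345560312 ang -29.064114607841656
t 16.4833 p [ 510.656 -319.553  121.651] F [ 0.044  0.431 -0.397] op 37.69374058973626
tr(m) [-0.001 -0.001 -0.   ] rot [ 0.001 -0.002 -0.002]
tr(m) [ 0.009 -0.001 -0.   ] rot [ 0.001 -0.002 -0.071]
tr(m) [ 0.02  -0.002 -0.   ] rot [ 0.001 -0.002 -0.141]
tr(m) [ 0.03  -0.004 -0.   ] rot [ 0.001 -0.002 -0.211]
tr(m) [ 0.039 -0.006 -0.   ] rot [ 0.001 -0.002 -0.281]
tr(m) [ 0.049 -0.009 -0.   ] rot [ 0.001 -0.002 -0.35 ]
tr(m) [ 0.058 -0.013 -0.   ] rot [ 0.001 -0.002 -0.42 ]
tr(m) [ 0.068 -0.018 -0.   ] rot [ 0.001 -0.002 -0.49 ]
tr(m) [ 0.076 -0.023 -0.   ] rot [ 0.001 -0.002 -0.56 ]
```

Call:
{"op": "carry_out", "data": {
  "translation": [
    [0.0025,0,0],
    [0.005,-0.0005,0],
    [0.0075,-0.001,0],
    [0.01,-0.001,0],
    [0.0125,-0.0015,0],
    [0.015,-0.0015,0],
    [0.0175,-0.002,0],
    [0.02,-0.002,0],
    [0.0225,-0.0025,0],
    [0.025,-0.003,0],
    [0.0275,-0.0035,0],
    [0.03,-0.004,0]
  ],
  "rot": [
    [0,0,-0.018],
    [0,0,-0.036],
    [0,0,-0.054],
    [0,0,-0.071],
    [0,0,-0.088],
    [0,0,-0.106],
    [0,0,-0.124],
    [0,0,-0.141],
    [0,0,-0.159],
    [0,0,-0.176],
    [0,0,-0.194],
    [0,0,-0.211]
  ]
}}

```text
t: 17.48
tcp_pos: [539.5, -327.5, 121.1]
tcp_rot: [0.0, 0.995, -0.096, 0.0]
ft_force: [-2.4, -1.6, 0.7]
opening: 37.8
```

```bash
python3 -c "
from h import *
look('7')
plan(post(60,122),*[post(d,122) for d in range(62,83,2)])"
```

```text
scene [212.566 288.283] [ 14  26 272] [ 664.688 -229.613  150.   ] r 106.91314226326413 ang -24.36883392249938
top [406.96  181.484] [ 19  21 273] [ 664.509 -221.266  150.   ] r 103.5798327938028 ang -20.19997096551813
t 17.5833 p [ 540.245 -326.987  121.121] F [-0.323  0.136 -0.945] op 37.325933398226
tr(m) [-0.001  0.001 -0.001] rot [-0.    -0.002  0.002]
tr(m) [ 0.004  0.001 -0.001] rot [-0.    -0.002 -0.033]
tr(m) [ 0.009  0.001 -0.001] rot [-0.    -0.002 -0.068]
tr(m) [ 0.014  0.    -0.001] rot [-0.    -0.002 -0.103]
tr(m) [ 0.019 -0.    -0.001] rot [-0.    -0.002 -0.138]
tr(m) [ 0.024 -0.001 -0.001] rot [-0.    -0.002 -0.173]
tr(m) [ 0.029 -0.002 -0.001] rot [-0.    -0.002 -0.208]
tr(m) [ 0.034 -0.003 -0.001] rot [-0.    -0.002 -0.243]
tr(m) [ 0.039 -0.005 -0.001] rot [-0.    -0.002 -0.278]
tr(m) [ 0.044 -0.006 -0.001] rot [-0.    -0.002 -0.313]
tr(m) [ 0.049 -0.008 -0.001] rot [ 0.    -0.002 -0.347]
tr(m) [ 0.054 -0.009 -0.001] rot [ 0.    -0.002 -0.382]
```

Call:
{"op": "carry_out", "data": {
  "translation": [
    [0.0025,0.0005,-0.0005],
    [0.005,0.001,-0.001],
    [0.0075,0.001,-0.001],
    [0.01,0.001,-0.001],
    [0.0125,0.0005,-0.001],
    [0.015,0,-0.001],
    [0.017,0,-0.001],
    [0.019,0,-0.001],
    [0.019,0,-0.001]
  ],
  "rot": [
    [0,0,-0.018],
    [0,-0.001,-0.036],
    [0,-0.002,-0.052],
    [0,-0.002,-0.07],
    [0,-0.002,-0.088],
    [0,-0.002,-0.106],
    [0,-0.002,-0.122],
    [0,-0.002,-0.138],
    [0,-0.002,-0.138]
  ]
}}

```text
t: 18.33
tcp_pos: [558.5, -331.1, 122.3]
tcp_rot: [0.0, 1.0, -0.027, -0.0]
ft_force: [-0.8, 0.8, -0.6]
opening: 37.5
```

```bash
python3 - <<'E'
from h import *
look('8')
plan(post(68,122),post(70,122),post(72,122))
S=cv2.imread("pics/s8.png");T=cv2.imread("pics/t8.png")
c=np.zeros((600,800,3),np.uint8);c[:,:400]=cv2.resize(S[200:380,170:290],(400,600),interpolation=2);c[:,400:]=cv2.resize(T[135:315,330:450],(400,600),interpolation=2)
cv2.imwrite('pics/turn.png',c)
E
```

```text
scene [215.802 288.926] [ 7 18 81] [ 666.365 -223.489  150.   ] r 106.09927937535956 ang -20.980576087192816
top [403.331 181.831] [ 15  19 154] [ 663.663 -213.204  150.   ] r 100.26620706637927 ang -16.039821914269297
t 18.4333 p [ 558.094 -331.285  122.352] F [ 0.003  0.219 -0.634] op 37.48476666838942
tr(m) [ 0.001 -0.001  0.   ] rot [ 0.001  0.001 -0.002]
tr(m) [ 0.006 -0.001  0.   ] rot [ 0.001  0.001 -0.037]
tr(m) [ 0.011 -0.001  0.   ] rot [ 0.001  0.001 -0.072]
```

View pics/turn.png

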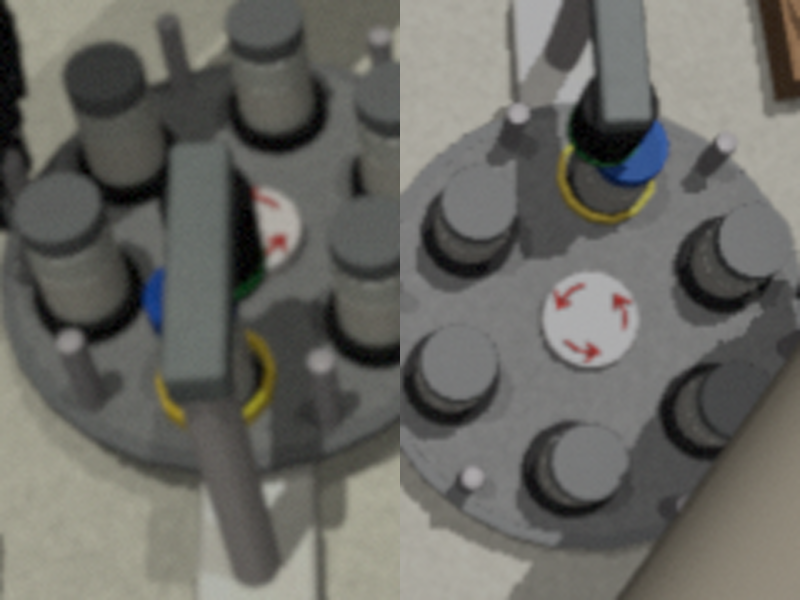

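The turning picture shows the jar still about 12° short of the head: collar at top (392,188), lid to the right of the black head. I'll track angle with the bright post tops.

```bash
cat >> h.py <<'E'
def posts(n,I):
    # bay angle, from post tops (z=132, r=142), modulo 60 deg
    out=[]
    for c,s in blobs(I,(0,0,125),(180,70,255),(300,140,470,320) if n=="top" else (160,170,340,340),4):
        p=onz(n,c,132)[:2]-c0;r=np.hypot(*p)
        if s[2]<60 and 130<r<154: out.append((round(float((np.degrees(np.arctan2(p[1],p[0]))-30)%60),1),round(float(r)),tuple(c.round())))
    return out
E
python3 - <<'E'
from h import *
for n,f in(("top","top0"),("scene","scene0"),("top","t4"),("scene","s4"),("top","t8"),("scene","s8")): print(f,posts(n,cv2.imread(f"pics/{f}.png")))
plan(post(76,122))
E
```

```text
top0 [(48.8, 143, (np.float64(369.0), np.float64(167.0))), (48.4, 142, (np.float64(327.0), np.float64(213.0))), (48.8, 141, (np.float64(348.0), np.float64(275.0))), (48.7, 142, (np.float64(412.0), np.float64(287.0)))]
scene0 [(47.7, 142, (np.float64(310.0), np.float64(261.0))), (48.7, 143, (np.float64(187.0), np.float64(299.0))), (48.5, 145, (np.float64(261.0), np.float64(310.0)))]
t4 [(23.4, 145, (np.float64(397.0), np.float64(163.0))), (24.2, 133, (np.float64(395.0), np.float64(168.0))), (48.3, 142, (np.float64(327.0), np.float64(213.0))), (40.8, 141, (np.float64(342.0), np.float64(268.0))), (39.1, 150, (np.float64(338.0), np.float64(269.0))), (48.4, 141, (np.float64(348.0), np.float64(274.0)))]
s4 [(48.1, 141, (np.float64(287.0), np.float64(212.0))), (48.1, 142, (np.float64(310.0), np.float64(261.0))), (49.0, 143, (np.float64(187.0), np.float64(299.0))), (48.6, 144, (np.float64(262.0), np.float64(310.0)))]
t8 [(6.9, 140, (np.float64(327.0), np.float64(234.0))), (52.1, 141, (np.float64(351.0), np.float64(277.0))), (0.7, 134, (np.float64(361.0), np.float64(280.0))), (2.5, 145, (np.float64(361.0), np.float64(285.0)))]
s8 [(52.0, 142, (np.float64(310.0), np.float64(257.0))), (52.9, 143, (np.float64(190.0), np.float64(302.0))), (52.0, 143, (np.float64(266.0), np.float64(308.0)))]
t 18.4333 p [ 558.094 -331.285  122.352] F [ 0.003  0.219 -0.634] op 37.48476666838942
tr(m) [ 0.021 -0.003  0.   ] rot [ 0.     0.001 -0.141]
```

Call:
{"op": "carry_out", "data": {
  "translation": [
    [-0.003,0,0],
    [-0.006,0,0],
    [-0.008,0,0],
    [-0.008,0,0],
    [-0.008,0,0],
    [-0.008,0,0]
  ],
  "rot": [
    [0,0,0],
    [0,0,0],
    [0,0,0],
    [0,0,0],
    [0,0,0],
    [0,0,0]
  ]
}}

```text
t: 18.93
tcp_pos: [549.9, -330.6, 122.2]
tcp_rot: [0.0, 1.0, -0.028, -0.001]
ft_force: [0.1, -0.1, -0.4]
opening: 37.8
```

```bash
python3 - <<'E'
from h import *
for n in("top","scene"): print(n,posts(n,arm.capture(n)))
plan(post(68,122),post(72,122),post(76,122),post(80,122))
E
```

```text
top [(38.0, 139, (np.float64(332.0), np.float64(203.0))), (44.5, 133, (np.float64(332.0), np.float64(210.0))), (6.0, 137, (np.float64(328.0), np.float64(233.0))), (6.8, 145, (np.float64(325.0), np.float64(234.0))), (52.1, 141, (np.float64(351.0), np.float64(277.0))), (1.0, 138, (np.float64(361.0), np.float64(281.0)))]
scene [(51.9, 142, (np.float64(310.0), np.float64(257.0))), (53.0, 143, (np.float64(190.0), np.float64(302.0))), (52.3, 143, (np.float64(266.0), np.float64(308.0)))]
t 19.0333 p [ 549.939 -330.596  122.183] F [-0.649 -0.143  0.27 ] op 37.533386761384996
tr(m) [ 0.009 -0.001  0.   ] rot [ 0.     0.001 -0.002]
tr(m) [ 0.019 -0.001  0.   ] rot [ 0.     0.001 -0.071]
tr(m) [ 0.03  -0.002  0.   ] rot [ 0.     0.001 -0.141]
tr(m) [ 0.04  -0.004  0.   ] rot [ 0.     0.001 -0.211]
```

```bash
python3 - <<'E'
from h import *
for k in "567":
  for n in"ts": print(n+k,[(a,r,int(c[0]),int(c[1])) for a,r,c in posts({"t":"top","s":"scene"}[n],cv2.imread(f"pics/{n}{k}.png"))])
# head: dark blob + arm, fit in first pictures
T=cv2.imread("pics/t8.png");S=cv2.imread("pics/s8.png")
for n,I,R in(("top",T,(375,140,420,190)),("scene",S,(210,240,260,310))):
    print(n,[(c,s) for c,s in blobs(I,(0,0,0),(180,255,32),R,60)])
for ph in(-11.4,2.7):
    u=np.r_[np.cos(np.radians(ph)),np.sin(np.radians(ph))]
    for n in("top","scene"): print(ph,n,"headbot",proj(n,[*(c0+105*u),182]),"armtop@105",proj(n,[*(c0+105*u),275]),"col275",proj(n,[*(c0+205*u),275]),"col0",proj(n,[*(c0+205*u),0]))
E
```

```text
t5 [(2.1, 131, 358, 177), (25.7, 136, 339, 192), (54.6, 144, 325, 220), (7.8, 142, 327, 235), (22.0, 139, 332, 250), (50.6, 151, 347, 280), (8.4, 141, 367, 286)]
s5 [(7.3, 140, 269, 204), (6.9, 144, 283, 299), (7.8, 143, 207, 310)]
t6 [(21.8, 131, 344, 190), (47.9, 132, 332, 214), (32.9, 141, 337, 261), (44.4, 141, 345, 271), (20.2, 139, 380, 289), (11.7, 145, 370, 289), (24.4, 133, 385, 287), (32.3, 140, 394, 290)]
s6 [(39.2, 141, 179, 235), (31.4, 143, 304, 278), (32.7, 143, 175, 286)]
t7 [(60.0, 145, 325, 226), (44.8, 142, 345, 272), (54.3, 140, 354, 278), (21.8, 142, 382, 291)]
s7 [(43.9, 142, 309, 265), (45.0, 144, 183, 297)]
top [(array([390.203, 176.089]), array([ 23,  19, 202], dtype=int32))]
scene [(array([251.368, 241.971]), array([18,  5, 68], dtype=int32)), (array([214.952, 255.774]), array([10, 11, 62], dtype=int32)), (array([242.778, 270.054]), array([  9,  34, 203], dtype=int32))]
-11.4 top headbot [[402.64 175.25]] armtop@105 [[410.875 163.328]] col275 [[419.259 115.686]] col0 [[396.985 155.59 ]]
-11.4 scene headbot [[222.244 280.727]] armtop@105 [[213.224 249.058]] col275 [[193.459 301.338]] col0 [[222.477 374.019]]
2.7 top headbot [[390.658 174.264]] armtop@105 [[397.777 162.23 ]] col275 [[394.128 113.483]] col0 [[377.193 153.952]]
2.7 scene headbot [[236.562 281.118]] armtop@105 [[228.953 249.475]] col275 [[227.02 302.27]] col0 [[247.945 374.777]]
```

Visually the head is at +2.7°: head, arm and column all project there within 1 px, against more than 10 px off for -11.4°. The bay is now at -7.8° and stays put when unpushed, so I'll keep pushing in small steps.

Call:
{"op": "carry_out", "data": {
  "translation": [
    [0.004,0,0],
    [0.008,-0.0005,0],
    [0.011,-0.001,0],
    [0.014,-0.001,0],
    [0.0165,-0.001,0],
    [0.019,-0.001,0],
    [0.0215,-0.001,0],
    [0.024,-0.0015,0],
    [0.024,-0.0015,0],
    [0.024,-0.0015,0]
  ],
  "rot": [
    [0,0,-0.01],
    [0,0,-0.02],
    [0,0,-0.03],
    [0,0,-0.04],
    [0,0,-0.055],
    [0,0,-0.071],
    [0,0,-0.09],
    [0,0,-0.106],
    [0,0,-0.106],
    [0,0,-0.106]
  ]
}}

```text
t: 19.87
tcp_pos: [574.1, -330.4, 122.1]
tcp_rot: [0.0, 1.0, 0.025, -0.001]
ft_force: [-0.1, -0.7, -0.6]
opening: 37.9
```

```bash
cat >> h.py <<'E'
def chk():
    for n in("top","scene"): print(n,[(a,r,int(c[0]),int(c[1])) for a,r,c in posts(n,arm.capture(n))])
E
python3 - <<'E'
from h import *
chk()
plan(post(74,122),post(76,122),post(78,122),post(80,122))
E
```

```text
top [(28.9, 139, 336, 194), (13.3, 141, 328, 241), (48.3, 153, 344, 278), (59.6, 141, 358, 282), (6.7, 134, 367, 282), (8.8, 145, 367, 288)]
scene [(59.4, 141, 277, 207), (59.1, 143, 274, 304), (60.0, 144, 197, 307)]
t 19.9667 p [ 573.826 -330.546  122.15 ] F [-0.18   0.783 -0.199] op 37.36005363338674
tr(m) [ 0.001 -0.     0.   ] rot [-0.     0.001 -0.001]
tr(m) [ 0.006 -0.     0.   ] rot [-0.     0.001 -0.036]
tr(m) [ 0.011 -0.001  0.   ] rot [-0.     0.001 -0.071]
tr(m) [ 0.016 -0.001  0.   ] rot [-0.     0.001 -0.105]
```

Call:
{"op": "carry_out", "data": {
  "translation": [
    [0,0,0],
    [0,0,0],
    [0,0,0],
    [0,0,0],
    [0,0,0],
    [0,0,0],
    [0,0,0],
    [0,0,0]
  ],
  "rot": [
    [0,0,0],
    [0,0,0],
    [0,0,0],
    [0,0,0],
    [0,0,0],
    [0,0,0],
    [0,0,0],
    [0,0,0]
  ]
}}

```text
t: 20.63
tcp_pos: [573.8, -330.5, 122.1]
tcp_rot: [0.0, 1.0, 0.025, -0.001]
ft_force: [-0.3, -0.9, -0.7]
opening: 37.3
```

```bash
python3 - <<'E'
from h import *
chk()
E
```

```text
top [(53.9, 135, 330, 220), (48.8, 131, 352, 271), (59.7, 141, 359, 282), (6.1, 133, 367, 282), (8.8, 145, 367, 288)]
scene [(59.4, 140, 277, 207), (59.1, 143, 274, 304), (0.0, 144, 198, 307)]
```

Call:
{"op": "carry_out", "data": {
  "translation": [
    [0.001,0,0],
    [0.002,0,0],
    [0.003,0,0],
    [0.004,0,0],
    [0.005,0,0],
    [0.006,0,0],
    [0.006,0,0]
  ],
  "rot": [
    [0,0,-0.006],
    [0,0,-0.012],
    [0,0,-0.018],
    [0,0,-0.024],
    [0,0,-0.03],
    [0,0,-0.036],
    [0,0,-0.036]
  ]
}}

```text
t: 21.32
tcp_pos: [580.1, -330.1, 122.1]
tcp_rot: [-0.0, 0.999, 0.043, -0.001]
ft_force: [0.1, -0.2, -0.4]
opening: 37.6
```

```bash
python3 - <<'E'
from h import *
chk();plan(post(76,122),post(78,122))
E
```

```text
top [(30.2, 137, 336, 196), (45.2, 141, 328, 210), (14.0, 139, 329, 242), (15.1, 146, 326, 244), (1.2, 142, 360, 283), (7.5, 133, 368, 282), (10.7, 144, 370, 288)]
scene [(1.2, 140, 275, 206), (0.8, 143, 276, 303), (2.1, 144, 200, 308)]
t 21.4167 p [ 579.898 -330.186  122.077] F [ 0.17   0.275 -0.111] op 37.50278903587336
tr(m) [-0. -0.  0.] rot [-0.     0.001  0.001]
tr(m) [ 0.005 -0.     0.   ] rot [-0.     0.001 -0.034]
```

Call:
{"op": "carry_out", "data": {
  "translation": [
    [0.001,0,0],
    [0.002,0,0],
    [0.003,0,0],
    [0.0035,0,0],
    [0.0035,0,0],
    [0.0035,0,0]
  ],
  "rot": [
    [0,0,-0.006],
    [0,0,-0.012],
    [0,0,-0.018],
    [0,0,-0.022],
    [0,0,-0.022],
    [0,0,-0.022]
  ]
}}

```text
t: 21.92
tcp_pos: [583.4, -329.9, 122.1]
tcp_rot: [-0.0, 0.999, 0.054, -0.001]
ft_force: [0.3, 0.2, -0.3]
opening: 37.8
```

```bash
python3 - <<'E'
from h import *
chk();plan(post(77,122),post(78,122))
S=arm.capture('scene');T=arm.capture('top');cv2.imwrite("pics/s9.png",S);cv2.imwrite("pics/t9.png",T)
for n,I,R in(("scene",S,(195,270,290,350)),("top",T,(365,165,420,215))):
    h=cv2.cvtColor(I,cv2.COLOR_BGR2HSV);m=np.zeros(h.shape[:2],np.uint8);x0,y0,x1,y1=R
    m[y0:y1,x0:x1]=cv2.inRange(h[y0:y1,x0:x1],(20,100,60),(38,255,255));p=cv2.findNonZero(m)
    x,y=p[:,0,0],p[:,0,1];print(n,len(p),"x",x.min(),x.max(),"y",y.min(),y.max())
    for ph in(-1,1,2.7,4):
        u=np.r_[np.cos(np.radians(ph)),np.sin(np.radians(ph))];a=np.linspace(0,6.28,60)
        q=proj(n,np.c_[c0[0]+105*u[0]+34*np.cos(a),c0[1]+105*u[1]+34*np.sin(a),70+0*a]);print("  ",ph,q.min(0),q.max(0))
c=np.zeros((600,800,3),np.uint8);c[:,:400]=cv2.resize(S[200:380,170:290],(400,600),interpolation=2);c[:,400:]=cv2.resize(T[135:255,350:430],(400,600),interpolation=2)
cv2.imwrite('pics/turn2.png',c)
E
```

```text
top [(32.0, 139, 335, 197), (3.1, 141, 362, 284), (8.9, 133, 369, 283), (11.9, 144, 371, 289)]
scene [(2.9, 141, 273, 206), (2.4, 143, 278, 302), (3.4, 144, 202, 308)]
t 22.0167 p [ 583.288 -329.938  122.069] F [ 0.106 -0.243  0.703] op 37.68989828636381
tr(m) [-0.001 -0.     0.   ] rot [-0.     0.001  0.005]
tr(m) [ 0.001 -0.     0.   ] rot [-0.     0.001 -0.012]
scene 182 x 243 261 y 299 330
   -1 [223.383 297.894] [257.826 328.022]
   1 [225.244 297.827] [259.672 327.946]
   2.7 [226.829 297.727] [261.241 327.836]
   4 [228.041 297.624] [262.44  327.722]
top 169 x 369 397 y 173 201
   -1 [372.044 172.205] [400.749 200.398]
   1 [370.491 172.194] [399.207 200.39 ]
   2.7 [369.172 172.225] [397.897 200.425]
   4 [368.165 172.275] [396.896 200.479]
```

View pics/turn2.png

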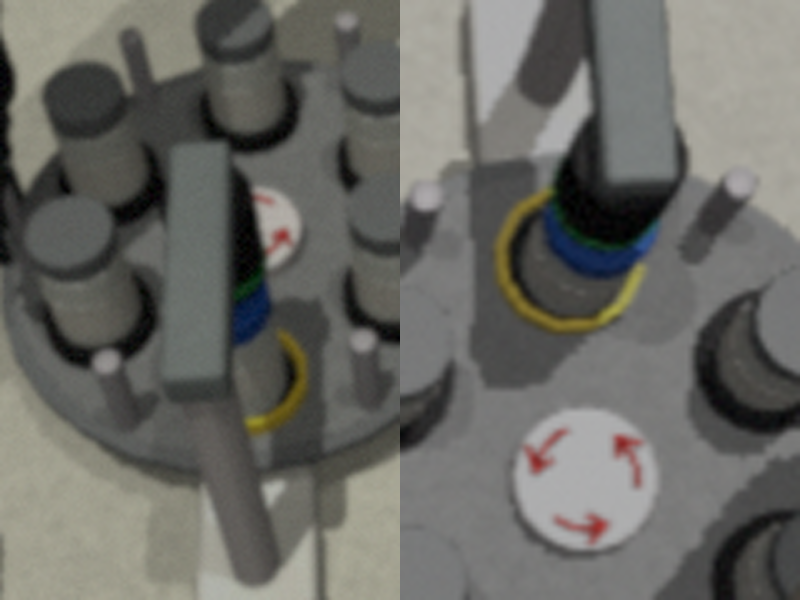

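The jar is now concentric under the black head in both views, with the bay at +2.9° and the head at about +2.7°. I'll back the finger off the post, lift away and re-measure.

Call:
{"op": "carry_out", "data": {
  "translation": [
    [-0.003,0,0],
    [-0.006,0,0],
    [-0.008,0,0],
    [-0.008,0,0],
    [-0.008,0,-0.005],
    [-0.008,0,-0.015],
    [-0.008,0,-0.03],
    [-0.008,0,-0.05],
    [-0.008,0,-0.075],
    [-0.008,0,-0.1],
    [-0.008,0,-0.12],
    [-0.008,0,-0.13]
  ],
  "rot": [
    [0,0,0],
    [0,0,0],
    [0,0,0],
    [0,0,0],
    [0,0,0],
    [0,0,0],
    [0,0,0],
    [0,0,0],
    [0,0,0],
    [0,0,0],
    [0,0,0],
    [0,0,0]
  ]
}}

```text
t: 23.12
tcp_pos: [576.3, -331.5, 256.2]
tcp_rot: [0.001, 0.999, 0.054, 0.001]
ft_force: [0.5, -0.7, -0.3]
opening: 37.5
```

```bash
python3 - <<'E'
from h import *
chk();plan(([440,-330,260],Rdown(6)))
E
```

```text
top [(21.4, 136, 342, 188), (32.4, 139, 334, 197), (39.2, 141, 330, 204), (16.5, 146, 327, 245), (23.1, 147, 329, 252), (56.5, 131, 358, 276), (3.0, 141, 362, 284), (10.3, 138, 370, 286)]
scene [(2.7, 140, 273, 206), (2.4, 143, 278, 302), (3.4, 144, 202, 308)]
t 23.2167 p [ 576.246 -331.324  254.485] F [ 0.074 -0.385 -1.202] op 37.12085090873633
tr(m) [-0.135 -0.016 -0.006] rot [ 0.002 -0.002  0.003]
```

Call:
{"op": "carry_out", "data": {
  "translation": [
    [-0.015,-0.002,0],
    [-0.04,-0.005,0],
    [-0.07,-0.01,0],
    [-0.1,-0.014,0],
    [-0.12,-0.016,0],
    [-0.135,-0.016,0],
    [-0.135,-0.016,0],
    [-0.135,-0.016,0],
    [-0.135,-0.016,0],
    [-0.135,-0.016,0],
    [-0.135,-0.016,0]
  ],
  "rot": [
    [0,0,0],
    [0,0,0],
    [0,0,0],
    [0,0,0],
    [0,0,0],
    [0,0,0],
    [0,0,0],
    [0,0,0],
    [0,0,0],
    [0,0,0],
    [0,0,0]
  ]
}}

```text
t: 24.13
tcp_pos: [440.4, -329.0, 251.8]
tcp_rot: [0.0, 0.999, 0.054, -0.001]
ft_force: [0.1, -0.7, 0.4]
opening: 38.0
```

```bash
python3 - <<'E'
from h import *
chk()
S=arm.capture('scene');cv2.imwrite("pics/final.png",S)
# column foot and arm centre line in the scene view vs head angle
g=cv2.cvtColor(S,cv2.COLOR_BGR2HSV)
for ph in(0,1,2,3,4):
    u=np.r_[np.cos(np.radians(ph)),np.sin(np.radians(ph))];w=np.r_[-u[1],u[0]]
    print(ph,"arm edges@150mm",[proj("scene",[*(c0+150*u+k*w),275])[0].round(1) for k in(-14,14)],"col foot",proj("scene",[*(c0+205*u),12])[0].round(1))
for r in(255,265,275,285): print(r,S[r,205:260:1].sum(1).tolist()[8:40])
E
```

```text
top [(32.1, 139, 334, 197), (39.2, 141, 331, 204), (22.8, 148, 328, 252), (52.9, 131, 355, 274), (3.0, 142, 426, 280), (3.0, 141, 362, 284), (10.2, 138, 370, 285), (47.5, 136, 410, 286), (39.9, 144, 403, 291)]
scene [(3.3, 140, 209, 210), (2.2, 143, 278, 302), (3.4, 144, 202, 308)]
0 arm edges@150mm [array([214.6, 272.6]), array([232.6, 272. ])] col foot [242.3 372.7]
1 arm edges@150mm [array([216.3, 272.7]), array([234.2, 271.8])] col foot [244.1 372.6]
2 arm edges@150mm [array([218. , 272.7]), array([235.9, 271.6])] col foot [246.  372.5]
3 arm edges@150mm [array([219.6, 272.7]), array([237.6, 271.3])] col foot [247.8 372.3]
4 arm edges@150mm [array([221.3, 272.7]), array([239.3, 271.1])] col foot [249.6 372.1]
255 [96, 54, 51, 44, 40, 28, 93, 168, 243, 273, 299, 298, 295, 297, 310, 300, 296, 299, 288, 294, 300, 283, 279, 266, 231, 174, 124, 84, 48, 40, 64, 130]
265 [245, 279, 293, 293, 259, 203, 169, 232, 273, 290, 295, 298, 297, 296, 298, 301, 302, 308, 299, 303, 298, 294, 291, 273, 235, 172, 119, 64, 36, 17, 22, 4]
275 [298, 301, 296, 298, 291, 290, 259, 268, 292, 303, 302, 301, 311, 308, 306, 307, 306, 307, 304, 305, 301, 294, 293, 271, 238, 172, 112, 58, 33, 29, 3, 7]
285 [82, 127, 162, 180, 187, 212, 244, 274, 304, 300, 306, 311, 296, 296, 308, 305, 304, 303, 301, 308, 300, 291, 290, 272, 225, 166, 102, 53, 32, 62, 43, 80]
```

View pics/final.png

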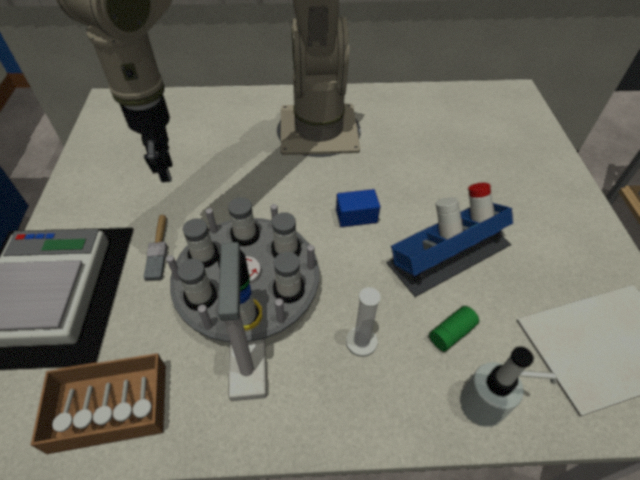

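Final check: the arm's edges put the head at 3.0–3.1°. The bay reads 3.0° in the top view and 2.2–3.4° in the scene view, and hasn't moved since release. Everything else is undisturbed, so I'm handing in.

```bash
python3 -c "
from h import *
print(arm.close_job())"
```

```text
the job is handed in; nothing more can be done
None
```

The blue-lidded jar is standing upright in the yellow-collared bay, and the carousel is turned counterclockwise until that bay is under the black reading head. I handed the job in at about 24 s, with the gripper clear. I can't confirm that it clicked into the detent.

- **Loading:** I lifted the jar out along its own axis, set it upright and lowered it until it touched down. The one contact reading was about 9 N, and I eased that off before letting go.
- **Turning:** I straddled one steel post with half-open jaws and pushed it round in small steps.
- **Last checks:** Seen from the carousel's axis, the bay is at about 3.0° (single post readings 2.2–3.4°) and the head at about 2.7–3.1°. The bay did not move after I released it and backed away. The white and red jars and the other things on the bench looked unmoved.

**What disagreed:**
- **Start angle:** the carousel started about 74° short of the head by my measurements, not the 60° or 120° the task gives.
- **The click:** I saw no clear snap. The carousel followed the finger almost all the way and stayed put where I stopped. At the end it moved about 1.8° for a 1.2° push, which may have been the detent pulling it in. So I placed it by lining the jar up with the head in the pictures, and did not test the click with a nudge.

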